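Tap the inspection cover home and dog it down

ROBOT

A 6-joint arm with a two-finger parallel gripper is mounted at the origin on a cart in front of the work surface, level with it; the furniture and walls round the work are solid. World frame = base frame: x ahead of the robot, y to its left, z up, the work surface at z = 0. Lengths are in m, angles in rad, forces in N, time in s.
With the tool pointing down it reaches from about 0.35 to 0.95 m from the base axis. Payload 17.4 kg.
Tool frame: the origin (TCP) lies on the centre line of the jaws, within the pads' length; the fingertips stand 22 mm ahead of it and the grasp point (between the pads) lies 3 mm ahead of it; z points along the fingers, y is the line along which they close (so a half turn about z gives the same grasp; the last joint's range is limited). The gripper opens to 93 mm and grips with 3 to 60 N. Pads are 15 mm wide; open, the fingers measure 128 mm over their backs; the gripper's body (75 mm by 188 mm) begins 65 mm behind the grasp point.
Start: joints at [1.137, 0.116, 1.442, -0, 1.584, -0.038], TCP at [0.26, 0.623, 0.241] pointing down, gripper open.
Joint ranges: [-2.83, 2.83], [-0.83, 2.19], [0.07, 2.5], [-1.14, 4.28], [0.01, 3], [-2.97, 2.97]. Speed limits (rad/s): [1.89, 1.89, 2.22, 3.14, 3.14, 3.14].

INTERFACE

Orientations are given as a unit quaternion [w, x, y, z].
In Python, from workcell import manip gives the robot as it stands.
- The arm moves only by the tool servo_tool, never from a script. Its arguments are lists of equal length, an entry for each row: "travel": the shift along the tool's x, y, z in units of 30 mm (1.0 is 30 mm), a list of three; "rot": the turn, a rotation vector about the tool's x, y, z in units of 5 degrees (1.0 is 5 degrees), a list of three; "jaw": the closure, from 0 (fully open) to 1 (shut). In form: {"travel": [[tx, ty, tz], ...], "rot": [[rx, ry, rz], ...], "jaw": [jaw, ...]}. A call has 1 to 12 rows; each row is the pose to reach, as a shift and turn from the pose commanded when the call began, along the tool's axes at that moment; what a row does not reach only later rows make up. A row lasts 1/12 s, in which the tool goes at most 41.7 mm and 7.16 degrees, less where a joint would pass 70% of its speed; a pose out of reach is approached as far as the arm can. A call with a gripper value outside its range is refused whole. The fingers move at their own pace and stop on an object; "newtons" is the grip in N (left out, the last holds). Time passes only in rows, so rows that repeat a pose let the fingers close. It gives the time, the measured TCP pose, the force, the opening and the grip force at its end, in the units of the state.
- manip.observe(): the state, without advancing time (a new reading comes with each control period).
- manip.read_camera(name): name is "scene" or "top" or "wrist"; returns (picture, depth): 420x560x3 uint8, blue, green, red; 420x560 float32, m along the optical axis (not along the pixel's ray), 0 where there is no reading.
- manip.get_calibration(name): a dict with "intrinsics" (3x3 intrinsics, pixels), "R" (3x3) and "t" (3): a world point X has camera coordinates R X + t; the wrist camera has in their place "hand_eye" (4x4, takes a point from camera to tool coordinates, whose origin is the TCP and whose axes are the flange's). Camera axes: x right, y down, z forward; pixel columns grow to the right and rows downward; lengths in m; the calibration is good to about 2 mm. The wrist camera is an equidistant fisheye: a pixel r from the principal point sees the ray r / f radians off the axis. A picture is of the moment at which its call begins: read the wrist's pose just before it. get_calibration takes no time and is no camera call.
- manip.job_done(): hands the job in; it is judged then, once.
The state is a dict: "t": time; "joint_pos": joint angles; "dq": joint speeds; "joint_torque": joint torques, N m; "position": TCP position; "eef_rot": TCP orientation; "ft_force": force on the tool from outside, world axes, zero at the start; "wrist_torque": the same for the moment, N m; "grip_width": finger opening in m; "finger_force": force on a finger pad.
Only numpy, scipy, OpenCV 4.12 (cv2) and the standard library are available. Lean on these libraries where they do the work, as an engineer would, in place of code of your own. Each camera call takes 0.05 s, during which the arm holds its last target. There are 200 camera calls.

TASK

The inspection cover lies askew on top of the gear case. Without lifting it, tap it about gently from one side and the other, never pushing on it with more than 15 N, until its spigot drops into the opening and it lies flat on the case; then swing both dogs over its ends up to their stops. Leave the loose things round the case where they are.

Things in the scene. Friction and masses are not known exactly. Their poses are not given: they have to be found in the camera images.
- housing: grey cast gear case, fixed to the bench; origin under its middle, z up. Flat top face 130 x 208 mm (its x, y), 56 mm above the bench, with a square-edged opening in the middle, 59.5 x 77.5 mm (x, y). Two steel swing dogs stand on the face, pivots at x = -34, y = +88 (left) and y = -88 (right) mm, boss 18 mm across, pivot screw up to 32 mm above the face
- opening (a point): centre of the opening, level with the top face
- cover: loose aluminium plate 92 x 110 x 14 mm (its x, y, z), too wide to grip, 0.3 to 0.65 kg, with a spigot 58 x 76 x 5 mm centred underneath; origin at the middle of the spigot's underside. Home: axes along the housing's (within about 1 deg), origin 51 mm above the housing's, plate flat on the face, 0.75 mm play each way. Askew, it stands 5 mm proud or leans into the opening. Slides at 1.5 to 5 N
- dog_left (a joint): swing dog pivoted on the case, its left (+y) one seen from the robot's side at housing yaw 0. 0 rad = at its stop, arm pointing along the housing's y axis towards the middle, over the end of the cover. Grows as it swings out over the housing's -x side (1.57: arm along the housing's -x), range 0 to 2.1. Starts open, 1.25 to 1.85. Stays where left; friction 0.05 N m, about 1.5 N at the thumb pin
- dog_right (a joint): swing dog pivoted on the case, its right (-y) one seen from the robot's side at housing yaw 0. 0 rad = at its stop, arm pointing along the housing's y axis towards the middle, over the end of the cover. Grows as it swings out over the housing's -x side (1.57: arm along the housing's -x), range 0 to 2.1. Starts open, 1.25 to 1.85. Stays where left; friction 0.05 N m, about 1.5 N at the thumb pin
- dog_left_pin (a point): centre of the top of the left dog's thumb pin: upright round pin 11 mm thick, 16 mm tall (40 mm down to the case's face from this point, 16 mm down to the top of the flat arm), 36 mm from the pivot axis. The arm is 16 mm wide, 8 mm thick, reaches 51 mm from the pivot and passes 2 mm above a cover that is home
- dog_right_pin (a point): centre of the top of the right dog's thumb pin: upright round pin 11 mm thick, 16 mm tall (40 mm down to the case's face from this point, 16 mm down to the top of the flat arm), 36 mm from the pivot axis. The arm is 16 mm wide, 8 mm thick, reaches 51 mm from the pivot and passes 2 mm above a cover that is home
- spanner: loose combination spanner, 180 mm long, on the bench to the right; leave it
- bolt: loose hex bolt standing on its head, 37 mm tall, on the bench in front of the case; leave it
- nut: loose hex nut 25 mm across, 11 mm tall, in front of the case; leave it
- hex_keys: loose folding hex key set 24 x 72 x 19 mm, in front of the case; leave it

How it is judged:
By the outcome, as a careful person would: the job done as asked, in the order asked, and still so for the second after the job is handed in, with the robot touching nothing.
It also fails if it takes over 72 s, if anything falls off the work surface, if the arm or the gripper's body presses on something with over 40 N, if the wrist force passes 120 N, or if a joint passes its speed limit or range.

## Working session

There is one attempt and no reset: what is moved stays moved. The work goes in short steps, Python scripts to look and compute and a tool call to move; the robot and the scene stay as the last step left them, time stands still between calls to the robot, and variables do not carry over. Pictures are saved under pics/ and viewed, at most 10 in all, crops included, and the job is handed in when it is done.

Besides the shell and the picture viewer there is one more tool, called as name(argument=value, ...) on one line, values as JSON. servo_tool: Moves the arm, as the interface text tells. Its arguments: {"type":"object","properties":{"travel":{"type":"array"},"rot":{"type":"array"},"jaw":{"type":"array"},"newtons":{"type":"number"}},"required":["travel","rot","jaw"]}

```bash
mkdir -p pics; ls
python3 - <<'E'
from workcell import manip
import cv2,numpy as np
s=manip.observe();print(s)
for n in("scene","top"):
    p,d=manip.read_camera(n);cv2.imwrite(f"pics/{n}0.png",p);np.savez(f"{n}0.npz",p=p,d=d)
    c=manip.get_calibration(n);print(n,c)
print(manip.get_calibration("wrist"))
E
```

```text
pics
{'t': 0.0, 'joint_pos': array([ 1.13722413e+00,  1.16458983e-01,  1.44226106e+00,  1.06614568e-06,
        1.58399615e+00, -3.77453896e-02]), 'dq': array([ 7.63783043e-05, -1.83859068e-04, -3.97507696e-04, -1.41141169e-05,
       -2.93395446e-04,  1.83749015e-03]), 'joint_torque': array([-7.35648809e-04, -7.21225476e+01, -6.22622037e+01,  7.79063185e-02,
        2.34896987e-02, -1.12380633e-04]), 'position': array([0.26015883, 0.62265513, 0.23992598]), 'eef_rot': array([-1.31682583e-04,  1.96623857e-01,  9.80478834e-01, -5.46119439e-04]), 'ft_force': array([-0.29280101,  0.36174273, -0.25857846]), 'wrist_torque': array([-0.02032646,  0.01213156, -0.027979  ]), 'finger_force': 0.0, 'grip_width': 0.09300733750608216}
scene {'intrinsics': array([[464.28352872,   0.        , 285.84056945],
       [  0.        , 464.28352872, 210.37714877],
       [  0.        ,   0.        ,   1.        ]]), 'R': array([[ 0.58621898, -0.81004243, -0.01336336],
       [-0.39376261, -0.27046871, -0.87852017],
       [ 0.70802424,  0.52026719, -0.47751831]]), 't': array([-0.34102625,  0.2261378 ,  0.76
[... 211 characters left out ...]
0.99971896, -0.00559808],
       [-0.99784307,  0.02333635, -0.06135658],
       [ 0.06146998,  0.00417259, -0.99810021]]), 't': array([-0.07702696,  0.48870272,  1.3510287 ])}
{'intrinsics': array([[325.1922621 ,   0.        , 277.6992253 ],
       [  0.        , 325.1922621 , 205.45559976],
       [  0.        ,   0.        ,   1.        ]]), 'hand_eye': array([[ 3.42841385e-04, -9.67025345e-01, -2.54679925e-01,
         6.98694819e-02],
       [ 9.99999800e-01,  1.95955120e-04,  6.02119499e-04,
        -7.18053531e-05],
       [-5.32358982e-04, -2.54680080e-01,  9.67025219e-01,
        -1.45207937e-01],
       [ 0.00000000e+00,  0.00000000e+00,  0.00000000e+00,
         1.00000000e+00]])}
```

View pics/top0.png

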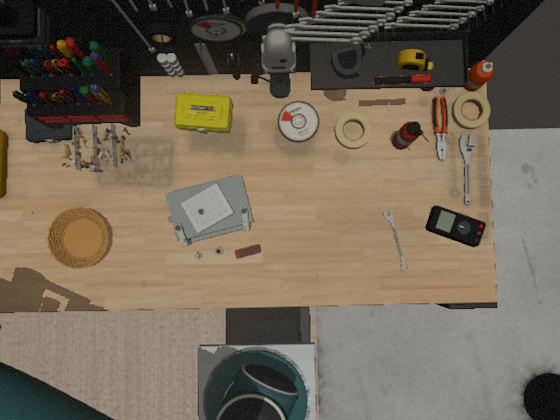

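View pics/scene0.png

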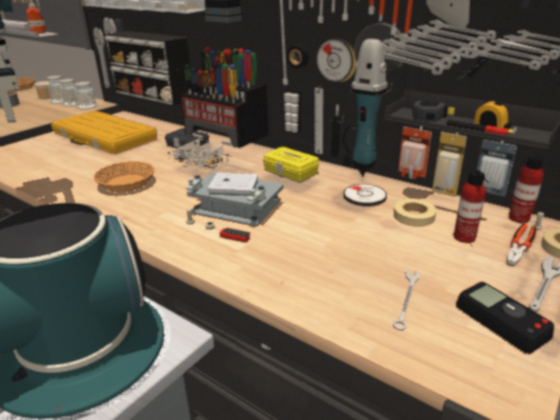

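The top view shows the case near px (211,210), with the cover askew at about (207,209). The dogs' pins are near (182,231) and (246,217), and the loose items are below. Next I'll get coarse positions.

```bash
cat > h.py <<'E'
import numpy as np,cv2
from workcell import manip
from scipy.spatial.transform import Rotation as R
def pix2plane(n,uv,z):
    c=manip.get_calibration(n);r=np.linalg.inv(c["intrinsics"])@[uv[0],uv[1],1.]
    o=-c["R"].T@c["t"];d=c["R"].T@r
    return o+d*(z-o[2])/d[2]
def rot(s):
    q=s["eef_rot"];return R.from_quat([q[1],q[2],q[3],q[0]])
def wpose(s):
    T=np.eye(4);T[:3,:3]=rot(s).as_matrix();T[:3,3]=s["position"];return T@manip.get_calibration("wrist")["hand_eye"]
def wray(T,uv):
    K=manip.get_calibration("wrist")["intrinsics"];uv=np.atleast_2d(np.asarray(uv,float))
    x=(uv[:,0]-K[0,2])/K[0,0];y=(uv[:,1]-K[1,2])/K[1,1];r=np.hypot(x,y)+1e-12
    d=np.c_[np.sin(r)*x/r,np.sin(r)*y/r,np.cos(r)]
    return d@T[:3,:3].T
def wplane(T,uv,z):
    d=wray(T,uv);return T[:3,3]+d*((z-T[2,3])/d[:,2])[:,None]
def wproj(T,X):
    K=manip.get_calibration("wrist")["intrinsics"];X=np.atleast_2d(X)
    p=(X-T[:3,3])@T[:3,:3];r=np.hypot(p[:,0],p[:,1]);th=np.arctan2(r,p[:,2])
    return np.c_[K[0,2]+K[0,0]*th*p[:,0]/r,K[1,2]+K[1,1]*th*p[:,1]/r]
def totool(s,v): return rot(s).inv().apply(v)/0.03
E
python3 - <<'E'
from h import *
for uv in [(168,193),(242,176),(254,217),(179,244),(211,210)]: print(uv,pix2plane("top",uv,.056).round(3))
for uv in [(182,231),(246,217)]: print('pin?',pix2plane("top",uv,.09).round(3))
s=manip.observe();print(rot(s).as_matrix().round(3))
print(manip.get_calibration("top")["R"].T@-manip.get_calibration("top")["t"])
E
```

```text
(168, 193) [0.563 0.22  0.056]
(242, 176) [0.604 0.023 0.056]
(254, 217) [ 0.494 -0.007  0.056]
(179, 244) [0.427 0.193 0.056]
(211, 210) [0.515 0.107 0.056]
pin? [0.46  0.177 0.09 ]
pin? [0.492 0.012 0.09 ]
[[-0.923  0.386 -0.   ]
 [ 0.386  0.923 -0.001]
 [ 0.    -0.001 -1.   ]]
[ 0.40282653 -0.09404714  1.37801596]
```

servo_tool(travel=[[-7.8,-7,0.3],[-7.8,-7,0.3],[-7.8,-7,0.3],[-7.8,-7,0.3],[-7.8,-7,0.3],[-7.8,-7,0.3],[-15.6,-13.9,0.7],[-15.6,-13.9,0.7],[-15.6,-13.9,0.7],[-15.6,-13.9,0.7],[-15.6,-13.9,0.7],[-15.6,-13.9,0.7]], rot=[[0,0,11],[0,0,11],[0,0,11],[0,0,11],[0,0,11],[0,0,11],[0,0,11],[0,0,11],[0,0,11],[0,0,11],[0,0,11],[0,0,11]], jaw=[1,1,1,1,1,1,1,1,1,1,1,1])

```text
t: 1.1
position: [0.4763, 0.1701, 0.2242]
eef_rot: [0.0, 0.627, 0.779, 0.0]
ft_force: [1.6, 0.6, -0.8]
grip_width: 0.0176
finger_force: 0.0
```

servo_tool(travel=[[-3.5,0.9,0.1],[-3.5,0.9,0.1],[-3.5,0.9,0.1],[-3.5,0.9,0.1],[-3.5,0.9,0.1],[-3.5,0.9,0.1]], rot=[[0,0,0],[0,0,0],[0,0,0],[0,0,0],[0,0,0],[0,0,0]], jaw=[1,1,1,1,1,1])

```text
t: 1.6
position: [0.5246, 0.0756, 0.2211]
eef_rot: [-0.0, 0.627, 0.779, -0.0]
ft_force: [0.1, 0.2, 0.4]
grip_width: 0.0004
finger_force: 0.0
```

Run:
```python
from h import *
s=manip.observe();print(s["position"],s["grip_width"],s["t"],s["ft_force"])
p,d=manip.read_camera("wrist");np.savez("w1.npz",p=p,d=d,T=wpose(s));cv2.imwrite("pics/w1.png",p)
```

```text
[0.52457149 0.07563704 0.22108447] 0.00042304908750620085 1.6 [0.09631221 0.2084844  0.38571939]
```

View pics/w1.png

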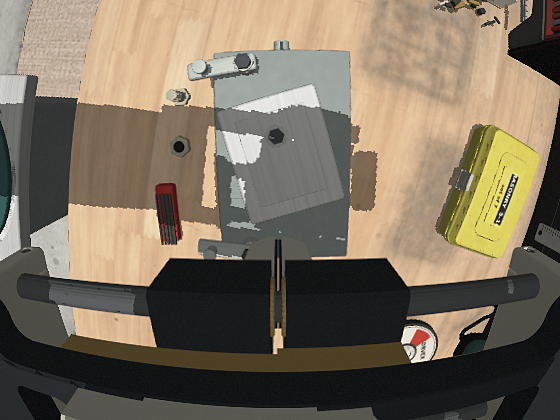

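The wrist view shows the cover turned relative to the case, with corners at about (218,113), (316,85), (344,198) and (253,222). The left dog is at (222,65), with its pin at (197,68). The right dog, at (215,245), is partly hidden by the gripper. I'll shift so that both dogs are in view and measure using depth.

servo_tool(travel=[[-1.8,0,0],[-1.8,0,0],[-1.8,0,0],[-1.8,0,0]], rot=[[0,0,0],[0,0,0],[0,0,0],[0,0,0]], jaw=[1,1,1,1])

```text
t: 1.98
position: [0.5362, 0.023, 0.2214]
eef_rot: [-0.0, 0.627, 0.779, 0.0]
ft_force: [0.2, 0.3, -0.6]
grip_width: 0.0004
finger_force: 0.0
```

```bash
cat >> h.py <<'E'
def cloud(p,d,T):
    h,w=d.shape;v,u=np.mgrid[:h,:w];r=wray(np.eye(4),np.c_[u.ravel(),v.ravel()])
    X=r*(d.ravel()/r[:,2])[:,None]
    X=X@T[:3,:3].T+T[:3,3];X[d.ravel()<=0]=np.nan
    return X.reshape(h,w,3)
def look(name):
    s=manip.observe();p,d=manip.read_camera("wrist");T=wpose(s);X=cloud(p,d,T)
    np.savez(name+".npz",p=p,d=d,T=T,X=X);cv2.imwrite(f"pics/{name}.png",p);return s,p,X,T
E
python3 - <<'E'
from h import *
s,p,X,T=look("w2");print(s["position"])
z=X[...,2];z0=np.nan_to_num(z)
reg=(X[...,0]>.4)&(X[...,0]<.66)&(X[...,1]>-.05)&(X[...,1]<.26)
zz=z[reg&(z0>-.02)&(z0<.12)];print(np.histogram(zz,bins=np.arange(-.01,.12,.004)))
im=np.clip((z0-.0)/.11*255,0,255).astype(np.uint8)
cv2.imwrite("pics/w2b.png",np.hstack([p[:,130:410],cv2.applyColorMap(im,cv2.COLORMAP_JET)[:,130:410]]))
E
```

```text
[0.53619705 0.02303902 0.22135891]
(array([    0,     0, 20166,  3487,   209,   420,   269,   630,    22,
          11,    11,    14,     4,     0,     0,     0, 12176,  1912,
          33,    28,   112, 11590,  1950,   278,   331,    33,   291,
          27,     0,     0,     0,     0]), array([-0.01 , -0.006, -0.002,  0.002,  0.006,  0.01 ,  0.014,  0.018,
        0.022,  0.026,  0.03 ,  0.034,  0.038,  0.042,  0.046,  0.05 ,
        0.054,  0.058,  0.062,  0.066,  0.07 ,  0.074,  0.078,  0.082,
        0.086,  0.09 ,  0.094,  0.098,  0.102,  0.106,  0.11 ,  0.114,
        0.118]))
```

View pics/w2b.png

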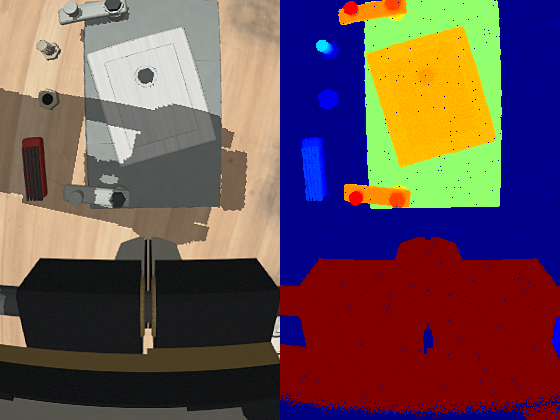

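The depth is clean: the case face is at z≈0.056 and the cover lies flat on it, 5 mm proud. The right dog's pin is at px (205,197), the left's at (201,8). Next I'll fit rectangles.

```bash
cat >> h.py <<'E'
def big(m):
    m=cv2.morphologyEx(m.astype(np.uint8),cv2.MORPH_CLOSE,np.ones((3,3)))
    n,l,st,_=cv2.connectedComponentsWithStats(m);return l==1+np.argmax(st[1:,4])
def cover(X,lo=.066,hi=.0785,maxy=9):
    z=np.nan_to_num(X[...,2])
    reg=(z>lo)&(z<hi)&(X[...,0]>.4)&(X[...,0]<.66)&(X[...,1]>-.05)&(X[...,1]<.26)
    m=big(cv2.erode(cv2.morphologyEx(reg.astype(np.uint8),cv2.MORPH_CLOSE,np.ones((3,3))),np.ones((3,3))))&reg
    P=X[m];A=np.c_[P[:,:2],np.ones(len(P))];pl=np.linalg.lstsq(A,P[:,2],rcond=None)[0]
    r=cv2.minAreaRect((P[:,:2]*1000).astype(np.float32));return r,pl,P
E
python3 - <<'E'
from h import *
f=np.load("w2.npz");X=f["X"];z=np.nan_to_num(X[...,2])
r,pl,P=cover(X);print("cover",r,cv2.boxPoints(r).round(1).tolist(),"tilt",pl[:2],"z",P[:,2].mean())
reg=(X[...,0]>.4)&(X[...,0]<.68)&(X[...,1]>-.06)&(X[...,1]<.26)
m=big((z>.05)&(z<.1)&reg)&(z>.052)&(z<.06)
Q=X[m][:,:2]*1000
h=cv2.minAreaRect(Q.astype(np.float32));print("house",h,cv2.boxPoints(h).round(1).tolist())
for lo,hi in((.078,.0845),(.0845,.0915),(.0915,.1)):
    n,l,st,c=cv2.connectedComponentsWithStats(((z>lo)&(z<hi)&reg).astype(np.uint8))
    for i in range(1,n):
        if st[i,4]>20: print(lo,st[i],np.nanmean(X[l==i],0).round(4))
E
```

```text
cover ((519.6904296875, 115.65708923339844), (89.85032653808594, 107.50762939453125), 28.80300521850586) [[454.3999938964844, 141.10000610351562], [506.20001220703125, 46.900001525878906], [585.0, 90.19999694824219], [533.2000122070312, 184.39999389648438]] tilt [5.36735901e-05 9.48294420e-04] z 0.07653779967590357
house ((522.299560546875, 112.4887466430664), (130.8536834716797, 208.09156799316406), 13.403045654296875) [[434.5, 198.5], [482.79998779296875, -3.9000000953674316], [610.0999755859375, 26.399999618530273], [561.7999877929688, 228.89999389648438]]
0.078 [188   0  69  24 762] [0.4498 0.1812 0.081 ]
0.078 [266  66  22  21 218] [0.5111 0.1317 0.0791]
0.078 [194 184  67  23 795] [0.489  0.0184 0.081 ]
0.0845 [234   0  17  11 153] [0.4697 0.1882 0.0888]
0.0845 [200   9   9   8  21] [0.4379 0.1752 0.0871]
0.0845 [239 192  17  16 201] [0.5095 0.0197 0.0888]
0.0915 [193   1  15  14 161] [0.4358 0.1775 0.0968]
0.0915 [199 191  14  15 160] [0.4742 0.0156 0.0969]
```

```bash
cat >> h.py <<'E'
H=np.array([.5223,.1125]);YAW=13.4
def H2W(x,y): return H+R.from_euler('z',YAW,degrees=True).as_matrix()[:2,:2]@np.array([x,y])/1000
def W2H(p): return R.from_euler('z',-YAW,degrees=True).as_matrix()[:2,:2]@(np.asarray(p)[:2]-H)*1000
def go(hx,hy,z,yaw=0):
    """yaw: angle of tool y from housing x, deg (0: tool y = housing +x, tool x = housing +y)"""
    s=manip.observe();t=np.r_[H2W(hx,hy),z]
    des=R.from_euler('z',YAW+yaw,degrees=True)*R.from_matrix([[0,1,0],[1,0,0],[0,0,-1]])
    rv=(rot(s).inv()*des).as_rotvec(degrees=True)/5
    print("at",W2H(s["position"]).round(1),round(s["position"][2],4),"travel",totool(s,t-s["position"]).round(2),"rot",rv.round(2),"F",s["ft_force"].round(1),"t",s["t"])
def rep(name):
    s,p,X,T=look(name);r,pl,P=cover(X)
    a=r[2]-YAW;sz=r[1]
    if sz[0]>sz[1]: a-=90
    g=R.from_euler('z',-YAW,degrees=True).as_matrix()[:2,:2]@pl[:2]
    print("cover",W2H(np.array(r[0])/1000).round(2),"yaw",round((a+90)%180-90,2),"size",np.round(sz,1),"z",P[:,2].mean().round(4),"tilt xy",g.round(3));return s,p,X,T
E
python3 -c "
from h import *
go(16,84,.15);go(16,84,.083)"
```

```text
at [ -7.2 -89.9] 0.2214 travel [5.81 0.66 2.38] rot [ 0.   -0.   -0.21] F [-0.1 -1.1  0.2] t 2.0333
at [ -7.2 -89.9] 0.2214 travel [5.81 0.66 4.61] rot [ 0.   -0.   -0.21] F [-0.1 -1.1  0.2] t 2.0333
```

servo_tool(travel=[[5.8,0.65,1],[5.8,0.65,1],[5.8,0.65,1],[5.8,0.65,2.4],[5.8,0.65,2.4],[5.8,0.65,2.4],[5.8,0.65,2.4],[5.8,0.65,2.4]], rot=[[0,0,-0.2],[0,0,-0.2],[0,0,-0.2],[0,0,-0.2],[0,0,-0.2],[0,0,-0.2],[0,0,-0.2],[0,0,-0.2]], jaw=[0.516,0.516,0.516,0.516,0.516,0.516,0.516,0.516])

```text
t: 2.7
position: [0.5182, 0.1972, 0.1501]
eef_rot: [0.0, 0.62, 0.785, 0.0]
ft_force: [0.4, -0.3, 0.1]
grip_width: 0.0441
finger_force: 0.0
```

```bash
python3 -c "
from h import *
print(manip.observe()['grip_width']);s,p,X,T=look('w3');go(16,84,.083)"
```

```text
0.04414619665416645
at [15.9 82.8] 0.1505 travel [0.04 0.   2.25] rot [ 0.02 -0.   -0.01] F [-0.1  1.   0.2] t 2.75
```

View pics/w3.png

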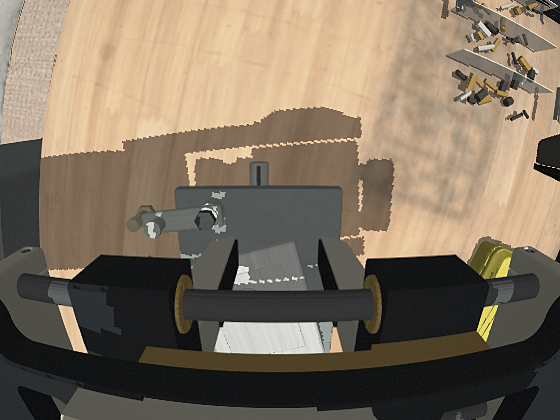

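The wrist view shows the open fingers straddling px (225–330, 260) beyond the cover's +y end, well clear of the left dog (210,215). I'll descend now.

servo_tool(travel=[[0.05,0,0.8],[0.05,0,1.5],[0.05,0,1.9],[0.05,0,2.1],[0.05,0,2.25],[0.05,0,2.25]], rot=[[0,0,0],[0,0,0],[0,0,0],[0,0,0],[0,0,0],[0,0,0]], jaw=[0.516,0.516,0.516,0.516,0.516,0.516])

```text
t: 3.25
position: [0.5182, 0.1979, 0.082]
eef_rot: [0.0, 0.621, 0.784, 0.0]
ft_force: [0.3, 0.4, -0.4]
grip_width: 0.0453
finger_force: 0.0
```

servo_tool(travel=[[-0.1,0,0],[-0.2,0,0],[-0.25,0,0],[-0.3,0,0],[-0.35,0,0],[-0.4,0,0],[-0.45,0,0],[-0.5,0,0]], rot=[[0,0,0],[0,0,0],[0,0,0],[0,0,0],[0,0,0],[0,0,0],[0,0,0],[0,0,0]], jaw=[0.516,0.516,0.516,0.516,0.516,0.516,0.516,0.516])

```text
t: 3.92
position: [0.5214, 0.1834, 0.0819]
eef_rot: [0.0, 0.62, 0.784, 0.0]
ft_force: [-0.5, 0.1, 0.5]
grip_width: 0.0451
finger_force: 0.0
```

servo_tool(travel=[[-0.04,0,0],[-0.08,0,0],[-0.12,0,0],[-0.16,0,0],[-0.2,0,0],[-0.2,0,0]], rot=[[0,0,0],[0,0,0],[0,0,0],[0,0,0],[0,0,0],[0,0,0]], jaw=[0.516,0.516,0.516,0.516,0.516,0.516])

```text
t: 4.42
position: [0.5229, 0.1775, 0.0818]
eef_rot: [0.0, 0.62, 0.784, 0.0]
ft_force: [-0.2, 2.6, -0.4]
grip_width: 0.0449
finger_force: 1.1
```

```bash
python3 -c "
from h import *
go(16,66,.083)
f=np.load('w2.npz');r,pl,P=cover(f['X']);print(W2H(np.array(r[0])/1000))
s,p,X,T=look('w4')"
```

```text
at [15.6 63.1] 0.0818 travel [ 0.1   0.01 -0.04] rot [ 0.    0.   -0.02] F [-0.2  2.6 -0.4] t 4.4167
[-1.80687824  3.6759027 ]
```

servo_tool(travel=[[0.3,0,0],[0.6,0,0],[0.6,0,0],[0.6,0,0],[0.6,0,0],[0.6,-0.2,0],[0.6,-0.4,0],[0.6,-0.4,0]], rot=[[0,0,0],[0,0,0],[0,0,0],[0,0,0],[0,0,0],[0,0,0],[0,0,0],[0,0,0]], jaw=[0.516,0.6,0.785,0.785,0.785,0.785,0.785,0.785])

```text
t: 5.13
position: [0.5061, 0.1921, 0.0818]
eef_rot: [0.0, 0.62, 0.784, -0.0]
ft_force: [-0.9, 0.9, 0.2]
grip_width: 0.0202
finger_force: 0.0
```

servo_tool(travel=[[-0.1,0,0],[-0.2,0,0],[-0.3,0,0],[-0.35,0,0],[-0.4,0,0],[-0.45,0,0],[-0.5,0,0],[-0.55,0,0],[-0.6,0,0],[-0.65,0,0],[-0.7,0,0],[-0.7,0,0]], rot=[[0,0,0],[0,0,0],[0,0,0],[0,0,0],[0,0,0],[0,0,0],[0,0,0],[0,0,0],[0,0,0],[0,0,0],[0,0,0],[0,0,0]], jaw=[0.785,0.785,0.785,0.785,0.785,0.785,0.785,0.785,0.785,0.785,0.785,0.785])

```text
t: 6.13
position: [0.5119, 0.1718, 0.0819]
eef_rot: [0.0, 0.62, 0.784, -0.0]
ft_force: [0.7, 1.8, -0.5]
grip_width: 0.02
finger_force: 1.0
```

```bash
python3 -c "
from h import *
go(4,55,.083)
print(manip.observe()['grip_width'])
s,p,X,T=look('w4');z=np.nan_to_num(X[...,2]);im=np.clip((z-.04)/.06*255,0,255).astype(np.uint8)
cv2.imwrite('pics/w4b.png',np.hstack([p[150:,100:450],cv2.applyColorMap(im,2)[150:,100:450]]))"
```

```text
at [ 3.6 60.1] 0.0819 travel [-0.17  0.01 -0.04] rot [ 0.    0.   -0.02] F [ 0.7  1.8 -0.5] t 6.1333
0.02001538885973509
```

View pics/w4b.png

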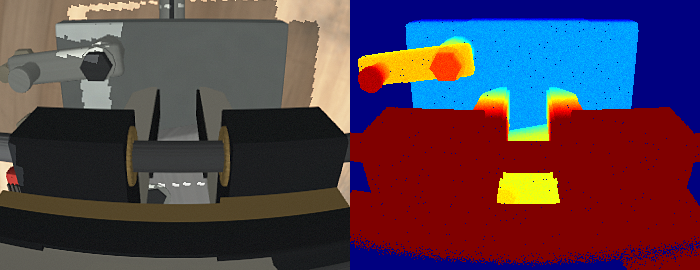

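The gap in the depth image shows that the cover's edge still slopes about 12°. I'll push further and then look from clear of the cover.

servo_tool(travel=[[-0.05,0,0],[-0.1,0,0],[-0.15,0,0],[-0.2,0,0],[-0.25,0,0],[-0.25,0,0],[0,0,0],[0.4,0,0],[0.6,0,-1.5],[0.6,0,-3]], rot=[[0,0,0],[0,0,0],[0,0,0],[0,0,0],[0,0,0],[0,0,0],[0,0,0],[0,0,0],[0,0,0],[0,0,0]], jaw=[0.785,0.785,0.785,0.785,0.785,0.785,0.785,0.785,0.785,0.785])

```text
t: 7.02
position: [0.5059, 0.1905, 0.1635]
eef_rot: [-0.001, 0.62, 0.785, -0.002]
ft_force: [1.0, 0.2, 1.0]
grip_width: 0.0202
finger_force: 0.0
```

servo_tool(travel=[[-5.8,0,-1.2],[-5.8,0,-1.2],[-5.8,0,-1.2],[-5.8,0,-1.2],[-5.8,0,-1.2],[-5.8,0,-1.2],[-5.8,0,-1.2]], rot=[[0,0,0],[0,0,0],[0,0,0],[0,0,0],[0,0,0],[0,0,0],[0,0,0]], jaw=[0.785,0.785,0.785,0.785,0.785,0.785,0.785])

```text
t: 7.6
position: [0.5477, 0.0206, 0.2005]
eef_rot: [-0.0, 0.621, 0.784, -0.0]
ft_force: [-0.6, 0.6, 0.2]
grip_width: 0.0198
finger_force: 0.0
```

```bash
python3 -c "
from h import *
go(4,-90,.083)
rep('w5')"
```

```text
at [  3.4 -95.3] 0.2005 travel [0.18 0.02 3.92] rot [-0.01 -0.   -0.03] F [-0.6  0.6  0.2] t 7.6
cover [ -8.76 -20.48] yaw 8.51 size [ 90.3 113.1] z 0.0765 tilt xy [-0.001  0.   ]
```

```bash
python3 -c "
from h import *
f=np.load('w5.npz');X=f['X'];p=f['p'];r,pl,P=cover(X)
b=cv2.boxPoints(r)/1000;uv=wproj(f['T'],np.c_[b,np.full(4,.0765)]).round().astype(int);print(uv.tolist())
z=np.nan_to_num(X[...,2]);im=cv2.applyColorMap(np.clip((z-.04)/.06*255,0,255).astype(np.uint8),2)
q=p.copy();cv2.polylines(q,[uv.reshape(-1,1,2)],True,(0,0,255),1)
cv2.imwrite('pics/w5b.png',cv2.resize(np.hstack([q[:300,190:420],im[:300,190:420]]),None,fx=1.7,fy=1.7))"
```

```text
[[199, 60], [221, 191], [326, 175], [306, 42]]
```

View pics/w5b.png

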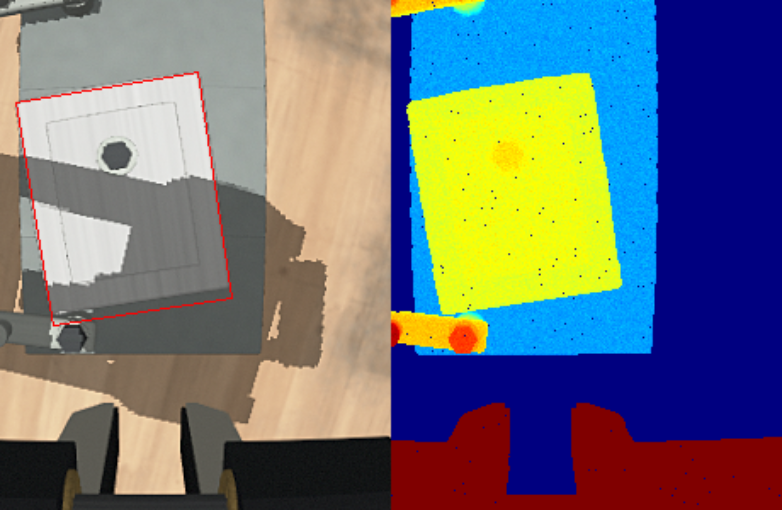

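The cover is at about (-8.8,-18.5) mm with yaw +8.5°, lying flat. Its box corner at px (52,325) touches the right dog's boss. Next is a tap from the -x side at y≈+18 to turn it clockwise.

```bash
python3 -c "
from h import *
go(-95,18,.14)"
```

```text
at [  3.4 -94.6] 0.2003 travel [ 3.75 -3.28  2.01] rot [-0.01 -0.   -0.01] F [-0.7 -0.7 -0.2] t 7.65
```

servo_tool(travel=[[3.75,-3.3,0.5],[3.75,-3.3,0.5],[3.75,-3.3,1],[3.75,-3.3,2],[3.75,-3.3,3],[3.75,-3.3,3.5],[3.75,-3.3,3.9],[3.75,-3.3,3.9],[3.75,-3.3,3.9]], rot=[[0,0,0],[0,0,0],[0,0,0],[0,0,0],[0,0,0],[0,0,0],[0,0,0],[0,0,0],[0,0,0]], jaw=[1,1,1,1,1,1,1,1,1])

```text
t: 8.4
position: [0.4255, 0.1074, 0.0841]
eef_rot: [-0.0, 0.62, 0.785, -0.0]
ft_force: [-0.1, 0.0, 0.5]
grip_width: 0.0003
finger_force: 0.0
```

servo_tool(travel=[[0,0.1,0],[0,0.2,0],[0,0.3,0],[0,0.35,0],[0,0.4,0],[0,0.45,0],[0,0.5,0],[0,0.55,0],[0,0.6,0],[0,0.65,0],[0,0.65,0]], rot=[[0,0,0],[0,0,0],[0,0,0],[0,0,0],[0,0,0],[0,0,0],[0,0,0],[0,0,0],[0,0,0],[0,0,0],[0,0,0]], jaw=[1,1,1,1,1,1,1,1,1,1,1])

```text
t: 9.32
position: [0.4444, 0.1114, 0.0837]
eef_rot: [-0.0, 0.62, 0.784, -0.0]
ft_force: [-1.5, 1.0, 0.6]
grip_width: 0.0003
finger_force: 0.9
```

```bash
python3 -c "
from h import *
go(-67,18,.082)
s,p,X,T=look('w6');z=np.nan_to_num(X[...,2]);m=(z>.072)&(z<.0785);print(m.sum())
r,pl,P=cover(X);print(W2H(np.array(r[0])/1000),r)"
```

```text
at [-76.  17.] 0.0837 travel [0.03 0.3  0.06] rot [-0.01 -0.   -0.01] F [-1.5  1.   0.6] t 9.3167
9916
[-27.64132012  14.76180434] ((491.99017333984375, 120.45410919189453), (119.53485107421875, 43.52666473388672), 20.099258422851562)
```

servo_tool(travel=[[0,0.05,0],[0,0.1,0],[0,0.15,0],[0,0.2,0],[0,0.25,0],[0,0.25,0],[0,0,0],[0,-0.6,0],[0,-0.8,-1],[0,-0.8,-2],[0,-0.8,-3.5]], rot=[[0,0,0],[0,0,0],[0,0,0],[0,0,0],[0,0,0],[0,0,0],[0,0,0],[0,0,0],[0,0,0],[0,0,0],[0,0,0]], jaw=[1,1,1,1,1,1,1,1,1,1,1])

```text
t: 10.28
position: [0.4196, 0.1053, 0.1849]
eef_rot: [-0.001, 0.62, 0.784, -0.001]
ft_force: [0.4, 1.0, -0.0]
grip_width: 0.0004
finger_force: 0.0
```

servo_tool(travel=[[-3.9,3.5,-0.6],[-3.9,3.5,-0.6],[-3.9,3.5,-0.6],[-3.9,3.5,-0.6],[-3.9,3.5,-0.6],[-3.9,3.5,-0.6]], rot=[[0,0,0],[0,0,0],[0,0,0],[0,0,0],[0,0,0],[0,0,0]], jaw=[0.785,0.785,0.785,0.785,0.785,0.785])

```text
t: 10.78
position: [0.5507, 0.015, 0.203]
eef_rot: [-0.0, 0.621, 0.784, -0.0]
ft_force: [-0.8, 0.6, -0.1]
grip_width: 0.0198
finger_force: 0.0
```

```bash
python3 -c "
from h import *
go(4,-90,.083)
rep('w7')"
```

```text
at [   5.  -101.4] 0.203 travel [ 0.38 -0.03  4.  ] rot [-0.01  0.   -0.04] F [-0.8  0.6 -0.1] t 10.7833
cover [ -3.26 -22.22] yaw 4.2 size [ 90.  111.7] z 0.0765 tilt xy [-0.001 -0.   ]
```

```bash
python3 -c "
from h import *
go(14,-95,.083)"
```

```text
at [   4.5 -100.5] 0.2031 travel [0.18 0.32 4.  ] rot [-0.01 -0.   -0.03] F [-0.5  0.3 -0.2] t 10.8333
```

servo_tool(travel=[[0.18,0.32,1],[0.18,0.32,2],[0.18,0.32,3],[0.18,0.32,3.5],[0.18,0.32,3.9],[0.18,0.32,4],[0.18,0.32,4]], rot=[[0,0,0],[0,0,0],[0,0,0],[0,0,0],[0,0,0],[0,0,0],[0,0,0]], jaw=[0.677,0.677,0.677,0.677,0.677,0.677,0.677])

```text
t: 11.42
position: [0.5579, 0.024, 0.0836]
eef_rot: [-0.0, 0.62, 0.785, -0.0]
ft_force: [0.2, 0.6, 0.2]
grip_width: 0.0302
finger_force: 0.0
```

servo_tool(travel=[[0.1,0,0],[0.2,0,0],[0.26,0,0],[0.32,0,0],[0.38,0,0],[0.44,0,0],[0.5,0,0],[0.55,0,0],[0.6,0,0],[0.65,0,0],[0.7,0,0],[0.7,0,0]], rot=[[0,0,0],[0,0,0],[0,0,0],[0,0,0],[0,0,0],[0,0,0],[0,0,0],[0,0,0],[0,0,0],[0,0,0],[0,0,0],[0,0,0]], jaw=[0.677,0.677,0.677,0.677,0.677,0.677,0.677,0.677,0.677,0.677,0.677,0.677])

```text
t: 12.42
position: [0.5539, 0.0437, 0.0841]
eef_rot: [0.001, 0.62, 0.784, -0.0]
ft_force: [0.3, -4.2, 4.2]
grip_width: 0.0298
finger_force: 2.3
```

```bash
python3 -c "
from h import *
go(14,-66,.083)
rep('w8')"
```

```text
at [ 14.8 -74.2] 0.0841 travel [ 0.27 -0.03  0.04] rot [ 0.01  0.01 -0.01] F [ 0.3 -4.2  4.2] t 12.4167
cover [ -0.51 -12.24] yaw 1.25 size [ 90.5 113. ] z 0.0765 tilt xy [-0.001  0.   ]
```

servo_tool(travel=[[0.05,0,0],[0.1,0,0],[0.14,0,0],[0.18,0,0],[0.22,0,0],[0.25,0,0],[0.25,0,0]], rot=[[0,0,0],[0,0,0],[0,0,0],[0,0,0],[0,0,0],[0,0,0],[0,0,0]], jaw=[0.677,0.677,0.677,0.677,0.677,0.677,0.677])

```text
t: 13.05
position: [0.5518, 0.0515, 0.0835]
eef_rot: [0.0, 0.62, 0.784, 0.0]
ft_force: [1.2, -3.0, 3.7]
grip_width: 0.0301
finger_force: 1.8
```

```bash
python3 -c "
from h import *
go(14,-66,.083)
rep('w9')
f=np.load('w9.npz');r,pl,P=cover(f['X']);Q=np.array([W2H(q) for q in P[::7]])
for lo in range(-40,50,15):
  k=(Q[:,0]>lo)&(Q[:,0]<lo+10);print(lo,Q[k,1].min().round(1),Q[k,1].max().round(1),end=' | ')
print()
for lo in range(-50,50,15):
  k=(Q[:,1]>lo)&(Q[:,1]<lo+10);print(lo,Q[k,0].min().round(1),Q[k,0].max().round(1),end=' | ')
"
```

```text
at [ 14.6 -66.2] 0.0835 travel [ 0.01 -0.02  0.02] rot [ 0.   -0.   -0.01] F [ 1.2 -3.   3.7] t 13.05
cover [ 0.19 -4.09] yaw 0.22 size [ 90.3 112.7] z 0.0745 tilt xy [-0.001 -0.052]
-40 -55.8 51.1 | -25 -55.5 51.5 | -10 -59.4 51.5 | 5 -55.8 52.0 | 20 -55.1 52.2 | 35 -58.0 51.6 | 
-50 -44.4 45.1 | -35 -44.2 45.2 | -20 -44.5 44.6 | -5 -44.3 45.1 | 10 -44.9 44.8 | 25 -44.3 45.1 | 40 -44.9 45.0 |
```

The cover now leans with its +y end dropped in, x≈0.2 and yaw 0.2°, about 2 mm short in y. I'll nudge it gently.

servo_tool(travel=[[0.02,0,0],[0.035,0,0],[0.05,0,0],[0.05,0,0]], rot=[[0,0,0],[0,0,0],[0,0,0],[0,0,0]], jaw=[0.677,0.677,0.677,0.677])

```text
t: 13.43
position: [0.5514, 0.0528, 0.0834]
eef_rot: [-0.0, 0.62, 0.784, 0.0]
ft_force: [2.0, -4.0, 1.7]
grip_width: 0.0303
finger_force: 2.0
```

```bash
python3 -c "
from h import *
go(14,-66,.083)
rep('w10')"
```

```text
at [ 14.5 -64.8] 0.0834 travel [-0.04 -0.02  0.01] rot [-0.   -0.   -0.02] F [ 2.  -4.   1.7] t 13.4333
cover [ 0.14 -2.5 ] yaw 0.12 size [ 90.3 112.6] z 0.0745 tilt xy [-0.    -0.051]
```

servo_tool(travel=[[0.015,0,0],[0.03,0,0],[0.04,0,0],[0.04,0,0]], rot=[[0,0,0],[0,0,0],[0,0,0],[0,0,0]], jaw=[0.677,0.677,0.677,0.677])

```text
t: 13.82
position: [0.551, 0.0541, 0.0832]
eef_rot: [-0.0, 0.62, 0.784, -0.0]
ft_force: [0.5, -2.4, 0.6]
grip_width: 0.0298
finger_force: 1.2
```

```bash
python3 -c "
from h import *
go(14,-66,.083)
rep('w11')"
```

```text
at [ 14.4 -63.5] 0.0832 travel [-0.08 -0.01  0.01] rot [-0.01 -0.   -0.01] F [ 0.5 -2.4  0.6] t 13.8167
cover [-0.18 -1.3 ] yaw -0.29 size [ 90.7 112. ] z 0.0716 tilt xy [-0.  0.]
```

The cover is flat at z 0.0716, 5 mm below its proud height, so the spigot is in. I'll back off, check, and re-measure the pins.

servo_tool(travel=[[-0.2,0,0],[-0.5,0,0],[-0.7,0,-0.5],[-1,0,-2],[-1.2,0,-3.5],[-1.2,0,-4.2],[-1.2,0,-4.2],[-1.2,0,-4.2]], rot=[[0,0,0],[0,0,0],[0,0,0],[0,0,0],[0,0,0],[0,0,0],[0,0,0],[0,0,0]], jaw=[0.677,0.677,0.677,0.677,0.677,0.742,0.742,0.742])

```text
t: 14.53
position: [0.5601, 0.0183, 0.2111]
eef_rot: [0.001, 0.621, 0.784, 0.001]
ft_force: [0.9, -0.2, -0.8]
grip_width: 0.024
finger_force: 0.0
```

```bash
cat >> h.py <<'E'
def pins(X):
    z=np.nan_to_num(X[...,2]);m=(z>.0935)&(z<.1)&(X[...,0]>.4)&(X[...,0]<.64)&(X[...,1]>-.05)&(X[...,1]<.26)
    n,l,st,c=cv2.connectedComponentsWithStats(m.astype(np.uint8))
    for i in range(1,n):
        if st[i,4]>40:
            q=W2H(np.nanmean(X[l==i],0));sg=np.sign(q[1]);v=q-[-34,88*sg]
            print("pin",q.round(1),"r",np.hypot(*v).round(1),"angle",np.arctan2(-v[0],-sg*v[1]).round(3))
E
python3 -c "
from h import *
s,p,X,T=rep('w12');pins(X);go(-69,83,.16);go(-69,83,.1125)"
```

```text
cover [0.33 0.15] yaw -0.21 size [ 90.3 107.4] z 0.0716 tilt xy [-0.     0.002]
pin [-69.3 -83. ] r 35.6 angle 1.431
at [  14.4 -100.1] 0.2091 travel [ 6.1  -2.79  1.64] rot [ 0.   -0.   -0.02] F [-0.   0.5 -0.7] t 14.5833
at [  14.4 -100.1] 0.2091 travel [ 6.1  -2.79  3.22] rot [ 0.   -0.   -0.02] F [-0.   0.5 -0.7] t 14.5833
```

Cover is home (0.3, 0.15 mm, yaw -0.2°, flat). Next is the right dog: grip its pin and swing it along its arc.

servo_tool(travel=[[0.57,-2.79,0.8],[0.57,-2.79,1.6],[0.57,-2.79,1.6],[0.57,-2.79,2.2],[0.57,-2.79,2.7],[0.57,-2.79,3.1],[0.57,-2.79,3.22],[0.57,-2.79,3.22]], rot=[[0,0,0],[0,0,0],[0,0,0],[0,0,0],[0,0,0],[0,0,0],[0,0,0],[0,0,0]], jaw=[0.742,0.742,0.742,0.742,0.742,0.742,0.742,0.742])

```text
t: 15.25
position: [0.4735, 0.0162, 0.1112]
eef_rot: [-0.001, 0.62, 0.784, -0.001]
ft_force: [-0.7, -0.3, 0.5]
grip_width: 0.0238
finger_force: 0.0
```

servo_tool(travel=[[0,0,0],[0,0,0],[0,0,0],[0,0,0]], rot=[[0,0,0],[0,0,0],[0,0,0],[0,0,0]], jaw=[1,1,1,1], newtons=10)

```text
t: 15.58
position: [0.4735, 0.0161, 0.1134]
eef_rot: [-0.001, 0.62, 0.784, -0.001]
ft_force: [-11.0, -2.1, 5.7]
grip_width: 0.0102
finger_force: 10.0
```

```bash
python3 -c "
from h import *
go(-69.3,-83,.1125)
import numpy as np
for a in np.linspace(1.431,0,11)[1:]: 
  q=36*np.array([-np.sin(a),np.cos(a)])-36*np.array([-np.sin(1.431),np.cos(1.431)]);print((q[::-1]/30).round(2).tolist(),end=' ')"
```

```text
at [-69.9 -82.5] 0.1134 travel [-0.02  0.02  0.03] rot [-0.02  0.   -0.02] F [-11.   -2.1   5.7] t 15.5833
[0.17, 0.04] [0.33, 0.1] [0.48, 0.18] [0.62, 0.28] [0.74, 0.4] [0.84, 0.54] [0.92, 0.69] [0.98, 0.85] [1.02, 1.02] [1.03, 1.19]
```

servo_tool(travel=[[0.09,0,0],[0.17,0.02,0],[0.25,0.05,0],[0.33,0.08,0],[0.4,0.12,0],[0.48,0.17,0],[0.55,0.22,0],[0.62,0.27,0],[0.68,0.33,0],[0.74,0.39,0]], rot=[[0,0,0],[0,0,0],[0,0,0],[0,0,0],[0,0,0],[0,0,0],[0,0,0],[0,0,0],[0,0,0],[0,0,0]], jaw=[1,1,1,1,1,1,1,1,1,1])

```text
t: 16.42
position: [0.4787, 0.0415, 0.1133]
eef_rot: [-0.003, 0.62, 0.784, -0.001]
ft_force: [-22.7, 8.1, 11.5]
grip_width: 0.0113
finger_force: 10.0
```

servo_tool(travel=[[0.05,0.07,0],[0.1,0.14,0],[0.14,0.22,0],[0.18,0.3,0],[0.21,0.38,0],[0.24,0.46,0],[0.27,0.55,0],[0.28,0.64,0],[0.28,0.72,0],[0.28,0.8,0],[0.28,0.84,0],[0.28,0.84,0]], rot=[[0,0,0],[0,0,0],[0,0,0],[0,0,0],[0,0,0],[0,0,0],[0,0,0],[0,0,0],[0,0,0],[0,0,0],[0,0,0],[0,0,0]], jaw=[1,1,1,1,1,1,1,1,1,1,1,1])

```text
t: 17.42
position: [0.5014, 0.0548, 0.1128]
eef_rot: [-0.002, 0.62, 0.784, -0.001]
ft_force: [-17.8, 2.2, 5.3]
grip_width: 0.01
finger_force: 10.0
```

```bash
python3 -c "
from h import *
go(-34,-52,.1125);print(manip.observe()['grip_width'])"
```

```text
at [-33.7 -51.3] 0.1128 travel [-0.02 -0.01  0.01] rot [-0.05 -0.02 -0.01] F [-17.8   2.2   5.3] t 17.4167
0.010030699579340356
```

servo_tool(travel=[[0,0,0],[0,0,0],[0,0,0],[0,0,-0.6],[0,0,-1.5],[0,0,-2.5],[-1.6,1.2,-3.1],[-1.6,1.2,-3.1],[-1.6,1.2,-3.1]], rot=[[0,0,0],[0,0,0],[0,0,0],[0,0,0],[0,0,0],[0,0,0],[0,0,0],[0,0,0],[0,0,0]], jaw=[0.742,0.742,0.742,0.742,0.742,0.742,0.742,0.742,0.742])

```text
t: 18.17
position: [0.5516, 0.0142, 0.2079]
eef_rot: [0.002, 0.621, 0.784, 0.001]
ft_force: [0.3, 0.7, -0.5]
grip_width: 0.024
finger_force: 0.0
```

```bash
python3 -c "
from h import *
s,p,X,T=look('w13');pins(X);go(-69.5,83.3,.16);go(-69.5,83.3,.1125)"
```

```text
pin [-33.6 -51.7] r 36.3 angle -0.012
at [   4.6 -101.2] 0.2067 travel [ 6.14 -2.49  1.55] rot [ 0.01  0.01 -0.03] F [ 0.5 -0.1  0.1] t 18.2167
at [   4.6 -101.2] 0.2067 travel [ 6.14 -2.49  3.13] rot [ 0.01  0.01 -0.03] F [ 0.5 -0.1  0.1] t 18.2167
```

The right dog is at its stop (angle -0.01). Now the left one.

servo_tool(travel=[[6.14,-2.49,0],[6.14,-2.49,0],[6.14,-2.49,0],[6.14,-2.49,0.5],[6.14,-2.49,1],[6.14,-2.49,1.5],[6.14,-2.49,2],[6.14,-2.49,2],[6.14,-2.49,2]], rot=[[0,0,0],[0,0,0],[0,0,0],[0,0,0],[0,0,0],[0,0,0],[0,0,0],[0,0,0],[0,0,0]], jaw=[0.742,0.742,0.742,0.742,0.742,0.742,0.742,0.742,0.742])

```text
t: 18.97
position: [0.4332, 0.1783, 0.1456]
eef_rot: [-0.0, 0.62, 0.784, -0.0]
ft_force: [-0.1, 1.5, -0.0]
grip_width: 0.0239
finger_force: 0.0
```

```bash
python3 -c "
from h import *
go(-69.7,83,.1125)
for a in np.linspace(1.431,0,11)[1:]: 
  q=36*np.array([-np.sin(a),-np.cos(a)])-36*np.array([-np.sin(1.431),-np.cos(1.431)]);print((q[::-1]/30).round(2).tolist(),end=' ')"
```

```text
at [-71.4  84.6] 0.1456 travel [-0.05  0.06  1.1 ] rot [-0.01  0.   -0.01] F [-0.1  1.5 -0. ] t 18.9667
[-0.17, 0.04] [-0.33, 0.1] [-0.48, 0.18] [-0.62, 0.28] [-0.74, 0.4] [-0.84, 0.54] [-0.92, 0.69] [-0.98, 0.85] [-1.02, 1.02] [-1.03, 1.19]
```

servo_tool(travel=[[-0.05,0.05,0.5],[-0.05,0.05,0.9],[-0.05,0.05,1.1],[-0.05,0.05,1.1],[-0.05,0.05,1.1],[-0.05,0.05,1.1],[-0.05,0.05,1.1],[-0.05,0.05,1.1]], rot=[[0,0,0],[0,0,0],[0,0,0],[0,0,0],[0,0,0],[0,0,0],[0,0,0],[0,0,0]], jaw=[0.742,0.742,0.742,0.742,1,1,1,1])

```text
t: 19.63
position: [0.4352, 0.1769, 0.1134]
eef_rot: [-0.0, 0.62, 0.784, -0.001]
ft_force: [-8.0, -1.7, 3.8]
grip_width: 0.0099
finger_force: 10.0
```

```bash
python3 -c "
from h import *
go(-69.7,83,.1125);print(manip.observe()['grip_width'])"
```

```text
at [-69.8  82.9] 0.1134 travel [0.   0.   0.03] rot [-0.01  0.   -0.02] F [-8.  -1.7  3.8] t 19.6333
0.009904520569059359
```

servo_tool(travel=[[-0.09,0,0],[-0.17,0.02,0],[-0.25,0.05,0],[-0.33,0.08,0],[-0.4,0.12,0],[-0.48,0.17,0],[-0.55,0.21,0],[-0.62,0.26,0],[-0.68,0.32,0],[-0.74,0.38,0]], rot=[[0,0,0],[0,0,0],[0,0,0],[0,0,0],[0,0,0],[0,0,0],[0,0,0],[0,0,0],[0,0,0],[0,0,0]], jaw=[1,1,1,1,1,1,1,1,1,1])

```text
t: 20.47
position: [0.4508, 0.1565, 0.1133]
eef_rot: [-0.0, 0.62, 0.784, -0.003]
ft_force: [-16.7, -17.9, 11.6]
grip_width: 0.011
finger_force: 10.0
```

servo_tool(travel=[[-0.05,0.07,0],[-0.1,0.14,0],[-0.14,0.22,0],[-0.18,0.3,0],[-0.21,0.38,0],[-0.24,0.46,0],[-0.27,0.55,0],[-0.28,0.64,0],[-0.28,0.72,0],[-0.28,0.8,0],[-0.28,0.84,0],[-0.28,0.84,0]], rot=[[0,0,0],[0,0,0],[0,0,0],[0,0,0],[0,0,0],[0,0,0],[0,0,0],[0,0,0],[0,0,0],[0,0,0],[0,0,0],[0,0,0]], jaw=[1,1,1,1,1,1,1,1,1,1,1,1])

```text
t: 21.47
position: [0.4776, 0.1549, 0.1132]
eef_rot: [-0.0, 0.62, 0.784, -0.002]
ft_force: [-9.6, -8.4, 5.9]
grip_width: 0.0103
finger_force: 10.0
```

```bash
python3 -c "
from h import *
go(-34,52,.1125);print(manip.observe()['grip_width'])"
```

```text
at [-33.7  51.6] 0.1132 travel [ 0.01 -0.01  0.02] rot [-0.04  0.02 -0.02] F [-9.6 -8.4  5.9] t 21.4667
0.010320995955082023
```

servo_tool(travel=[[0,0.03,0],[0,0.03,0],[0,0,0],[0,0,0],[0,0,0],[0,0,-0.6],[0,0,-1.5],[0,0,-2.5],[0,0,-3.5],[0,0,-4]], rot=[[0,0,0],[0,0,0],[0,0,0],[0,0,0],[0,0,0],[0,0,0],[0,0,0],[0,0,0],[0,0,0],[0,0,0]], jaw=[1,1,0.742,0.742,0.742,0.742,0.742,0.742,0.742,0.742])

```text
t: 22.3
position: [0.4791, 0.156, 0.2369]
eef_rot: [0.001, 0.62, 0.784, 0.002]
ft_force: [0.0, -0.8, 0.7]
grip_width: 0.0236
finger_force: 0.0
```

servo_tool(travel=[[-5,1.2,0],[-5,1.2,0],[-5,1.2,0],[-5,1.2,0],[-5,1.2,0],[-5,1.2,0],[-5,1.2,0]], rot=[[0,0,0],[0,0,0],[0,0,0],[0,0,0],[0,0,0],[0,0,0],[0,0,0]], jaw=[0.742,0.742,0.742,0.742,0.742,0.742,0.742])

```text
t: 22.88
position: [0.5478, 0.0183, 0.2324]
eef_rot: [-0.0, 0.62, 0.784, -0.0]
ft_force: [-0.5, 0.7, 0.0]
grip_width: 0.024
finger_force: 0.0
```

```bash
python3 -c "
from h import *
s,p,X,T=rep('w14');pins(X);print(s['position'],s['t'])"
```

```text
cover [0.02 0.54] yaw 0.02 size [ 90.1 107.4] z 0.0716 tilt xy [-0.001  0.002]
pin [-33.6  51.5] r 36.5 angle -0.012
pin [-33.6 -51.8] r 36.2 angle -0.01
[0.54781535 0.018339   0.23243794] 22.8833
```

View pics/w14.png

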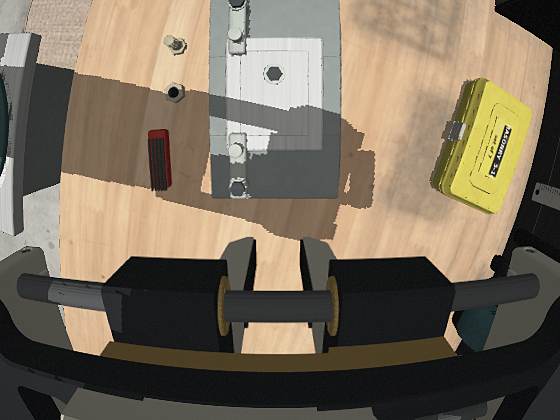

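The cover is square and flat at px (275,95). Both dogs lie over its ends, with pins at (236,30) and (237,150). The bolt, nut and hex keys are undisturbed, and the robot is clear.

```bash
python3 -c "
from workcell import manip
print(manip.job_done())"
```

```text
the job is handed in; nothing more can be done
None
```

The cover sits flat with its spigot in the opening, and both dogs are swung over its ends to their stops. I handed the job in at about 23 s; the highest cover-push force I read was about 6 N, though I read force only at the end of each move. The bolt, nut and hex keys looked undisturbed, and the spanner was out of the last picture.

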